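# Pack the kiln pieces and hold the sprung keeper arm over the crate

### The arm

A 6-joint arm with a two-finger parallel gripper is mounted at the origin on the work surface. World frame = base frame: x ahead of the robot, y to its left, z up, the work surface at z = 0. Lengths are in m, angles in rad, forces in N, time in s.
With the tool pointing down it reaches from about 0.35 to 0.975 m from the base axis. Payload 4.9 kg.
Tool frame: the origin (TCP) lies on the mounting face of the last link; the fingertips stand 173 mm ahead of it and the grasp point (between the pads) lies 155 mm ahead of it; x points along the fingers, z is the direction in which the jaws open and shut, and the axes are right-handed (so a half turn about x gives the same grasp; the last joint's range is limited). The gripper opens to 85 mm and grips with 20 to 120 N. Pads are 22 mm wide; open, the fingers measure 114 mm over their backs; the gripper's body (76 mm by 85 mm) begins 54 mm behind the grasp point. The pads swing forward as they close: fully open they stand 13 mm farther back than shut.
Start: joints at [1.181, 0.053, 1.613, -0, 1.476, -0.119], TCP at [0.167, 0.602, 0.405] pointing down, gripper open.
Joint ranges: [-3.01, 3.01], [-1.01, 2.22], [0.06, 2.58], [-1.02, 4.17], [0.09, 2.62], [-3.14, 3.14]. Speed limits (rad/s): [2.57, 2.57, 3.14, 3.14, 3.14, 3.14].

### API

Orientations are given as a rotation vector (axis times angle).
In Python, from station import get_obs, get_image, get_calibration, finish_job, look_for, masks_of, tip_of gives the robot as it stands.
- The arm moves only by the tool carry_out, never from a script. Its argument "increments" is a list of rows, each a list of 3 entries, a list of its own where there are three numbers: the turn, a rotation vector about the world's x, y, z in units of 0.1 rad (1.0 is 0.1 rad), then the shift along the world's x, y, z in units of 20 mm (1.0 is 20 mm), then the opening, from 0 (shut) to 1 (fully open). A call has 1 to 8 rows; each row shifts and turns the pose as measured when the row begins; what a row does not reach is not made up. A row lasts 1/10 s, in which the tool goes at most 50 mm and 8.59 degrees, less where a joint would pass 70% of its speed; a pose out of reach is approached as far as the arm can. A call with a number of a shift or a turn outside -1 to 1 is refused whole. A call with a gripper value outside its range is refused whole. The fingers move at their own pace and stop on an object; "squeeze" is the grip in N (left out, the last holds). Time passes only in rows, so rows that do not move let the fingers close. It gives the time, the measured TCP pose, the force and the opening at its end, in the units of the state.
- get_obs(): the state, without advancing time (a new reading comes with each control period).
- get_image(name): name is "side" or "top"; returns (picture, depth): 384x512x3 uint8, blue, green, red; 384x512 float32, m along the optical axis (not along the pixel's ray), 0 where there is no reading.
- get_calibration(name): a dict with "fx", "fy", "cx", "cy" (pixels), "position" and "orientation" of the camera in the world. Camera axes: x right, y down, z forward; pixel columns grow to the right and rows downward; lengths in m; the calibration is good to about 2 mm. A picture is of the moment at which its call begins. get_calibration takes no time and is no camera call.
- finish_job(): hands the job in, once; it reports no verdict.
Trained networks look in the newest picture that a camera, given by its name, has taken for a name from the list of things; names that differ only in an ending like _2 or _b are one class to them, and where a whole thing is asked for, a point or a joint stands for the part that bears it (a point fixed in the world has none). Each returns a list of dicts, best first, with "p" (0 to 1); they miss things now and then, are a little off and sometimes report something else, mostly with a low value. They report only what shows in the picture. A call takes as long as a camera call. They do not tell look-alikes from the thing itself.
- look_for(camera, query): "centre" ([column, row] in pixels, amid what is visible of it).
- masks_of(camera, query): "region" (384x512 bool, what is visible of it) and "centre" ([column, row] in pixels, amid what is visible of it).
- tip_of(camera, query): "centre" ([column, row] in pixels: a listed point, or the origin of a listed thing).
The state is a dict: "t": time; "q": joint angles; "dq": joint speeds; "effort": joint torques, N m; "tool_pos": TCP position; "tool_rot": TCP orientation; "contact_force": force on the tool from outside, world axes, zero at the start; "wrist_torque": the same for the moment, N m; "opening": finger opening in m.
Only numpy, scipy, OpenCV 4.12 (cv2) and the standard library are available. Lean on these libraries where they do the work, as an engineer would, in place of code of your own. Each camera call takes 0.05 s, during which the arm holds its last target.

### The job

Pack the pale fire-clay block and the lidded glaze jar upright into the wooden crate beside the short round prop that is already in it, setting them down rather than dropping them, so that all three stand flat on the crate floor in one row. Then use the gripper's fingers on the upright post of the sprung keeper arm to swing the arm over the crate, against its spring, all the way to its stop, and finish while still holding it there (let go and it springs back). Leave the prop in its place and do not disturb the mug, the tumbler or the bowl.

Things in the scene. Friction and masses are not known exactly. Their poses are not given: they have to be found in the camera images.
- crate: Fixed station, place and yaw vary: a 10 mm grey board, 110 x 270 mm, with an open wooden crate and a pivot column. Origin at bench height under the crate's centre; y along the crate, z up. Crate 72 (x) x 184 (y) mm outside, walls 8, inside 56 x 168 mm; inner floor 18 mm and wall tops 66 mm above the bench. The three pieces stand in one row along y with 14 mm to spare in all.
- crate_floor (a point): Centre of the crate's inner floor, 18 mm above the bench.
- block: Pale fire-clay block, loose, 46 mm (its x) by 62 mm (its y) by 98 mm tall, about 0.35 kg, standing on the bench left of the crate. Origin at the centre of its underside. It goes into the crate with its 62 mm side along the crate's length; its yaw varies.
- jar: White straight-sided glaze jar with a grey lid, loose, 46 mm in diameter, 92 mm tall (the lid is the top 14 mm, fixed and just as wide, above a 2 mm groove), about 0.22 kg, standing on the bench left of the crate. Origin at the centre of its underside. Block and jar may swap places.
- prop: Grey fire-clay round kiln prop, loose, 46 mm in diameter, 70 mm tall, already standing in the crate at the -y end (the end at the pivot column). Origin at the centre of its underside. Stays where it is.
- keeper (a joint): Angle of the sprung keeper arm about the vertical axis at pivot. 0: at rest, arm along the crate's -x; grows clockwise seen from above to 1.57 at its stop, where the arm lies over the crate along its +y. The spring drives it back to 0: 0.28 N m at 0, rising evenly to 0.83 N m at the stop (2 to 6 N at the post).
- pivot (a point): On the arm's vertical axis, on top of the grey column (44 mm across), 126 mm above the bench, at x 0, y -125 mm of the crate. The arm is a flat bar 26 mm wide, 134 to 146 mm above the bench, ending 154 mm from the axis; it passes 18 mm above the packed block.
- keeper_post (a point): Grip point on the arm's upright black post: round, 18 mm in diameter, centre line 140 mm from the pivot axis, from 146 to 204 mm above the bench. The point is 180 mm above the bench. At rest it is at x -140, y -125 mm of the crate's frame; at the stop at x 0, y +15 mm.
- mug: Bystander: green glazed mug, 80 mm across, 85 mm high, right of the station. Origin at the centre of its underside.
- tumbler: Bystander: blue glazed tumbler, 76 mm across, 125 mm high, right of the station. Origin at the centre of its underside.
- bowl: Bystander: terracotta bowl, 90 mm across, 45 mm high, beyond the station on the left. Origin at the centre of its underside.
Things that resemble listed ones, but are neither listed nor needed, are in the scene too. Leave any green or red look-alike of the prop alone.

How it is judged:
By the outcome, as a careful person would: the job done as asked, in the order asked, and still so for the second after the job is handed in, while the arm keeps its last pose, push and grip.
It also fails if it takes over 69 s, if anything falls off the work surface, if the arm or the gripper's body presses on something with over 40 N, if the wrist force passes 120 N, or if a joint passes its speed limit or range.

## Working session

There is one attempt and no reset: what is moved stays moved. The work goes in short steps, Python scripts to look and compute and a tool call to move; the robot and the scene stay as the last step left them, time stands still between calls to the robot, and variables do not carry over. Pictures are saved under pics/ and viewed, and the job is handed in when it is done.

Besides the shell and the picture viewer there is one more tool, called as name([rows], argument=value, ...), one row to a line, values as JSON. carry_out: Moves the arm, as the interface text tells. Shifts and turns lie within -1 to 1; 1 stands for 20 mm of shift or 0.1 rad of turn. Its arguments: {"type":"object","properties":{"increments":{"type":"array","items":{"type":"array"}},"squeeze":{"type":"number"}},"required":["increments"]}

```bash
ls; mkdir -p pics
cat > h.py <<'E'
import numpy as np, cv2
from scipy.spatial.transform import Rotation as R
from station import *
def cal(n):
    c=get_calibration(n); o=np.array(c['orientation'],float)
    if o.shape==(3,3): M=o
    elif o.size==3: M=R.from_rotvec(o).as_matrix()
    else: M=R.from_quat(o).as_matrix()
    return c,M,np.array(c['position'])
def cloud(n,d):
    c,M,p=cal(n); v,u=np.mgrid[:d.shape[0],:d.shape[1]]
    P=np.stack([(u-c['cx'])/c['fx']*d,(v-c['cy'])/c['fy']*d,d],-1)
    W=P@M.T+p; W[d<=0]=np.nan
    return W
def proj(n,X):
    c,M,p=cal(n); q=(np.asarray(X)-p)@M
    return np.array([c['fx']*q[...,0]/q[...,2]+c['cx'],c['fy']*q[...,1]/q[...,2]+c['cy']]).T
E
python3 - <<'E'
from h import *
for n in ('side','top'):
    print(get_calibration(n))
    im,d=get_image(n); cv2.imwrite(f'pics/{n}0.png',im); np.save(f'{n}0.npy',d)
print(get_obs())
E
```

```text
pics
{'fx': 354.582461487116, 'fy': 354.582461487116, 'cx': 257.2994779052779, 'cy': 196.1135750233288, 'position': array([0.34771215, 0.4598567 , 0.83696311]), 'orientation': array([-0.68059535,  2.72567359, -1.00315164])}
{'fx': 417.6577867913401, 'fy': 417.6577867913401, 'cx': 259.38250669885326, 'cy': 191.19760353870677, 'position': array([ 0.43293289, -0.08614247,  1.43209402]), 'orientation': array([-2.16950972,  2.12901797, -0.13896541])}
{'t': 0.1, 'q': array([ 1.18102120e+00,  5.33100792e-02,  1.61418760e+00,  1.41302222e-05,
        1.47601892e+00, -1.18997930e-01]), 'dq': array([ 0.00090236, -0.00179983, -0.00192043, -0.00054448, -0.00111283,
        0.00041081]), 'effort': array([ 1.18274302e-04, -3.94905460e+01, -3.71362031e+01, -9.49013088e-05,
        3.99417986e-03,  1.60332888e-05]), 'tool_pos': array([0.16707622, 0.60199439, 0.40355526]), 'tool_rot': array([-1.00849599,  1.32692055,  1.0068939 ]), 'contact_force': array([ 0.85591509, -0.14939632,  0.62483003]), 'wrist_torque': array([-0.01944541,  0.00682727,  0.01417439]), 'opening': 0.08531644322603106}
```

View pics/side0.png

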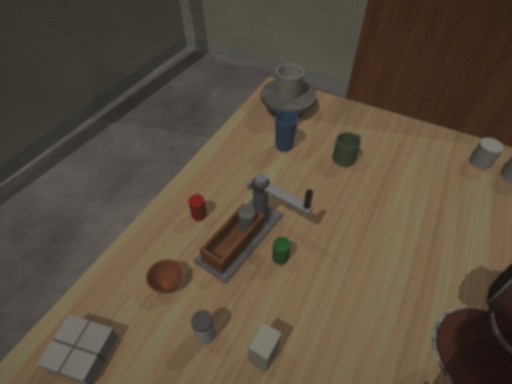

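View pics/top0.png

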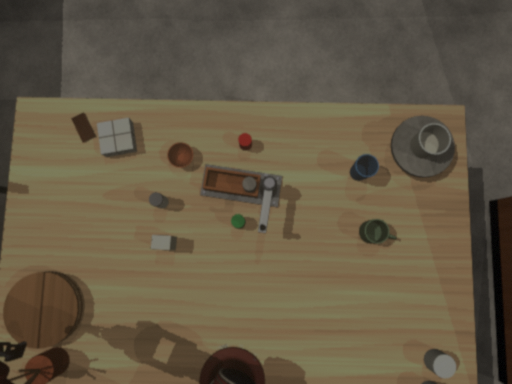

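Side view: the crate is around (238,240) with the prop in its far end at (248,215). The column is at (261,190) and the black post at (308,198). The jar is at (203,326) and the block at (265,346). The green (282,250) and red (198,208) look-alikes stay untouched. Next I'll measure these.

```bash
cat > m.py <<'E'
from h import *
out={}
for n in ('side','top'):
    im,d=get_image(n); W=cloud(n,d)
    cv2.imwrite(f'pics/{n}1.png',im); np.save(f'{n}1.npy',d)
    for q in ('block','jar','prop','crate','bowl','keeper','pivot','keeper_post'):
        for r in masks_of(n,q)[:2]:
            m=r['region'] & np.isfinite(W[...,0])
            if m.sum()<5: continue
            P=W[m]; zt=np.percentile(P[:,2],97); T=P[P[:,2]>zt-0.008]
            rect=cv2.minAreaRect(T[:,:2].astype(np.float32)*1000)
            print(n,q,round(r['p'],2),np.round(r['centre']),m.sum(),'ztop',zt.round(4),'med',np.median(T,0).round(4),'rect',np.round(rect[0],1),np.round(rect[1],1),round(rect[2],1))
    for q in ('pivot','keeper_post','crate_floor','crate','block','jar'):
        r=tip_of(n,q); print(n,'tip',q,[(round(x['p'],2),np.round(x['centre'],1)) for x in r[:2]])
E
python3 m.py
```

```text
side block 0.63 [262. 346.] 1101 ztop 0.1008 med [0.4416 0.237  0.0986] rect [442.4 235.1] [62.4 46.4] 87.8
side jar 0.56 [205. 327.] 684 ztop 0.0949 med [0.5799 0.2607 0.0927] rect [580.2 259.9] [44.2 43.8] 52.3
side prop 0.87 [202. 206.] 372 ztop 0.0733 med [ 0.7879 -0.0216  0.0709] rect [789.  -21.6] [44.8 42.5] 32.4
side prop 0.81 [247. 217.] 317 ztop 0.0912 med [ 0.6346 -0.0378  0.089 ] rect [634.7 -39.3] [40.6 41.5] 20.9
side crate 0.76 [248. 234.] 4362 ztop 0.1641 med [ 0.4984 -0.089   0.1647] rect [565.5 -92. ] [ 32.5 164.5] 78.5
side crate 0.64 [348. 147.] 764 ztop 0.0862 med [ 0.4919 -0.4445  0.0836] rect [ 493.3 -453.2] [75.8 80.6] 16.6
side bowl 0.84 [165. 275.] 993 ztop 0.0471 med [0.7441 0.1904 0.045 ] rect [737.3 196.3] [87.5 85.7] 86.9
side keeper 0.68 [284. 193.] 879 ztop 0.2032 med [ 0.4911 -0.0833  0.204 ] rect [491.9 -84.5] [13.1 15.2] 61.4
side keeper 0.66 [264. 346.] 1072 ztop 0.1008 med [0.4415 0.2369 0.0986] rect [442.4 235.1] [62.4 46.4] 87.8
side pivot 0.63 [247. 233.] 4263 ztop 0.164 med [ 0.4992 -0.089   0.1646] rect [565.7 -91. ] [ 32.4 164.4] 77.6
side k
[... 1159 characters left out ...]
033 0.0443] rect [740.3 195.5] [87.6 86.4] 45.2
top keeper 0.59 [266. 203.] 512 ztop 0.2034 med [ 0.4931 -0.0878  0.2038] rect [491.8 -89.2] [14.7 14.7] 1.0
top pivot 0.57 [241. 185.] 2396 ztop 0.1623 med [ 0.6273 -0.1036  0.1628] rect [ 567.6 -102.4] [ 31.3 167.9] 85.9
top keeper_post 0.82 [264. 200.] 525 ztop 0.2032 med [ 0.4931 -0.0878  0.2038] rect [491.8 -89.2] [14.7 14.7] 1.0
top tip pivot [(0.9, array([267.4, 181.8]))]
top tip keeper_post [(0.96, array([263.8, 228.4]))]
top tip crate_floor [(0.59, array([233.2, 185.8]))]
top tip crate [(0.87, array([230.6, 185.8])), (0.25, array([180.5, 155.4]))]
top tip block [(0.77, array([165.7, 239.7]))]
top tip jar [(0.53, array([162.7, 201.6]))]
```

```bash
cat > c.py <<'E'
from h import *
from scipy.optimize import least_squares
def fitrim(P):
    # P Nx2 mm points on rim; find pose maximizing in-rim membership: rim between rects 56x168 & 72x184
    # use outer boundary distance: penalise distance to mid-rim rectangle 64x176 
    def res(p):
        c,s=np.cos(p[2]),np.sin(p[2]); d=P-p[:2]
        x=np.abs(c*d[:,0]+s*d[:,1])-32; y=np.abs(-s*d[:,0]+c*d[:,1])-88
        out=np.hypot(np.maximum(x,0),np.maximum(y,0))+np.minimum(np.maximum(x,y),0)
        return out
    return min((least_squares(res,[P[:,0].mean()+a,P[:,1].mean()+b,t],loss='soft_l1',f_scale=2) for a in(-5,5) for b in(-15,15) for t in(0,.1,.2,-.1)),key=lambda r:r.cost)
for n in ('side','top'):
    im=cv2.imread(f'pics/{n}1.png'); W=cloud(n,np.load(f'{n}1.npy'))
    hsv=cv2.cvtColor(im,cv2.COLOR_BGR2HSV)
    box=(W[...,0]>.55)&(W[...,0]<.72)&(W[...,1]>-.15)&(W[...,1]<.15)
    m=box&(W[...,2]>.061)&(W[...,2]<.072)&(hsv[...,1]>80)
    print(n,m.sum())
    r=fitrim(W[m][:,:2]*1000); print('crate',r.x.round(3),r.cost/m.sum(), 'z',np.median(W[m][:,2]))
    x,y,t=r.x; Rm=np.array([[np.cos(t),-np.sin(t)],[np.sin(t),np.cos(t)]])
    def w(a,b): return (Rm@[a,b]+[x,y]).round(1)
    print('pivot',w(0,-125),'post',w(-140,-125),'prop slot',w(0,-61))
    # prop in crate frame
    m=box&(W[...,2]>.08)&(W[...,2]<.094)&(hsv[...,1]<80)&(np.hypot(W[...,0]-.638,W[...,1]+.041)<.035)
    P=W[m][:,:2]*1000; c,rad=cv2.minEnclosingCircle(P.astype(np.float32)); print('prop',c,rad,'in crate',Rm.T@(np.array(c)-[x,y]))
    # board: z .005-.015 grey
    m=(W[...,0]>.5)&(W[...,0]<.75)&(W[...,1]>-.2)&(W[...,1]<.2)&(W[...,2]>.1)
    print('arm')
    m=box=(W[...,0]>.48)&(W[...,0]<.60)&(W[...,1]>-.15)&(W[...,1]<-.05)&(W[...,2]>.135)&(W[...,2]<.155)
    P=W[m][:,:2]*1000; rect=cv2.minAreaRect(P.astype(np.float32)); print(rect)
    big=cv2.resize(im[100:300,140:340] if n=='side' else im[130:260,130:300],None,fx=4,fy=4,interpolation=2) if 0 else None
E
python3 c.py
```

```text
side 558
crate [ 6.46608e+02  1.91560e+01 -1.30000e-01] 2.679187294987527 z 0.06653488733580526
pivot [ 630.4 -104.8] post [491.6 -86.6] prop slot [638.7 -41.3]
prop (636.8657836914062, -40.83157730102539) 23.44681739807129 in crate [ -1.87562912 -60.74445236]
arm
((539.9757080078125, -93.19512939453125), (27.757732391357422, 123.21034240722656), 81.37649536132812)
top 349
crate [ 6.4865e+02  1.6740e+01 -1.3600e-01] 2.272882202863257 z 0.06651838825372014
pivot [ 631.7 -107.1] post [493.  -88.1] prop slot [640.4 -43.7]
prop (639.4307250976562, -42.48780059814453) 22.57090950012207 in crate [ -1.10804603 -59.93119412]
arm
((539.9603271484375, -94.7458724975586), (25.94269561767578, 121.85870361328125), 82.34566497802734)
```

```bash
cat > o.py <<'E'
from h import *
o=get_obs(); M=R.from_rotvec(o['tool_rot']).as_matrix()
print('t',round(o['t'],2),'pos',(o['tool_pos']*1000).round(1),'x',M[:,0].round(3),'z',M[:,2].round(3),'psi',np.arctan2(M[1,2],M[0,2]).round(4),'q',o['q'].round(3),'F',o['contact_force'].round(1),'open',round(o['opening']*1000,1))
E
python3 o.py
python3 - <<'E'
from h import *
for n in ('side','top'):
    im=cv2.imread(f'pics/{n}1.png'); W=cloud(n,np.load(f'{n}1.npy'))
    m=(np.abs(W[...,0]-.4435)<.05)&(np.abs(W[...,1]-.2335)<.05)&(W[...,2]>.092)
    P=W[m][:,:2]*1000; 
    print(n,m.sum(),cv2.minAreaRect(P.astype(np.float32)))
    m=(np.abs(W[...,0]-.581)<.04)&(np.abs(W[...,1]-.259)<.04)&(W[...,2]>.086)
    P=W[m][:,:2]*1000; print(cv2.minEnclosingCircle(P.astype(np.float32)),P.mean(0))
E
```

```text
t 1.6 pos [167.2 602.2 404.7] x [-0.  0. -1.] z [0.267 0.964 0.   ] psi 1.3 q [ 1.181  0.053  1.613  0.     1.476 -0.119] F [-0.8 -1.5 -0. ] open 85.3
side 718 ((442.4485778808594, 235.11825561523438), (62.353965759277344, 46.360267639160156), 87.8141860961914)
((580.4620971679688, 260.0987854003906), 23.109840393066406) [579.68493023 260.8894986 ]
top 279 ((444.0913391113281, 233.49703979492188), (63.52039337158203, 45.76470947265625), 87.7426528930664)
((582.32373046875, 257.771728515625), 23.47686767578125) [581.97115809 257.57859832]
```

carry_out([
  [[0,0,-0.74],[0.75,-1,0],1],
  [[0,0,-0.74],[0.75,-1,0],1],
  [[0,0,-0.74],[0.75,-1,0],1],
  [[0,0,-0.74],[0.75,-1,0],1],
  [[0,0,-0.74],[0.75,-1,0],1],
  [[0,0,-0.74],[0.75,-1,0],1],
  [[0,0,-0.74],[0.75,-1,0],1],
  [[0,0,-0.74],[0.75,-1,0],1],
])

```text
t: 2.4
tool_pos: [0.2888, 0.438, 0.405]
tool_rot: [-0.539, 1.501, 0.541]
contact_force: [-0.1, 0.5, 0.7]
opening: 0.0853
```

carry_out([
  [[0,0,-0.74],[0.75,-1,0],1],
  [[0,0,-0.74],[0.75,-1,0],1],
  [[0,0,-0.74],[0.75,-1,0],1],
  [[0,0,-0.74],[0.75,-1,0],1],
  [[0,0,-0.74],[0.75,-1,0],1],
  [[0,0,-0.74],[0.75,-1,0],1],
  [[0,0,-0.74],[0.75,-1,0],1],
  [[0,0,-0.74],[0.75,-1,0],1],
])

```text
t: 3.2
tool_pos: [0.4126, 0.2705, 0.4063]
tool_rot: [-0.056, 1.565, 0.059]
contact_force: [-0.2, -0.3, -0.9]
opening: 0.0852
```

```bash
python3 o.py
```

```text
t 3.2 pos [412.6 270.5 406.3] x [ 0.005  0.002 -1.   ] z [0.997 0.073 0.005] psi 0.073 q [ 0.43  -0.273  1.911 -0.     1.499  0.357] F [-0.2 -0.3 -0.9] open 85.2
```

carry_out([
  [[0,0.03,-0.6],[0.78,-0.95,0],1],
  [[0,0.02,-0.5],[0.75,-0.9,0],1],
  [[0,0,0],[0,0,-1],1],
  [[0,0,0],[0,0,-1],1],
  [[0,0,0],[0,0,-1],1],
])

```text
t: 3.7
tool_pos: [0.4472, 0.2291, 0.3501]
tool_rot: [0.042, 1.56, -0.035]
contact_force: [0.0, -0.2, 0.3]
opening: 0.086
```

```bash
python3 o.py; python3 -c "
from h import *
for n in ('side','top'):
    im,d=get_image(n); cv2.imwrite(f'pics/{n}2.png',im); np.save(f'{n}2.npy',d)
"
```

```text
t 3.7 pos [447.2 229.1 350.1] x [ 0.011  0.004 -1.   ] z [ 0.999 -0.049  0.011] psi -0.0491 q [ 3.250e-01 -2.100e-01  1.953e+00  1.000e-03  1.387e+00  3.740e-01] F [ 0.  -0.2  0.3] open 86.0
```

View pics/side2.png

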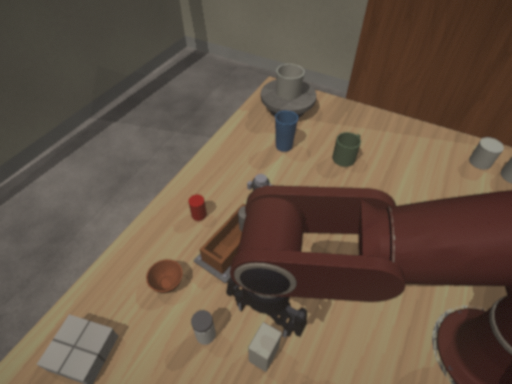

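The side view shows the gripper at about (268,300), above the block at (264,346). The post and prop are hidden behind the arm. I'll correct the offset and go down.

carry_out([
  [[0,0.1,0.1],[-0.2,0.25,0],1],
  [[0,0,0],[0,0,-1],1],
  [[0,0,0],[0,0,-1],1],
  [[0,0,0],[0,0,-1],1],
  [[0,0,0],[0,0,0],1],
])

```text
t: 4.3
tool_pos: [0.4425, 0.2365, 0.2925]
tool_rot: [0.032, 1.57, -0.023]
contact_force: [0.0, -0.1, -0.5]
opening: 0.0853
```

```bash
python3 o.py
```

```text
t 4.3 pos [442.5 236.5 292.5] x [ 0.001  0.006 -1.   ] z [ 0.999 -0.035  0.001] psi -0.035 q [ 0.341 -0.15   2.002  0.006  1.287  0.375] F [ 0.  -0.1 -0.5] open 85.3
```

carry_out([
  [[-0.06,0,0],[0,-0.1,-1],1],
  [[0,0,0],[0,0,-1],1],
  [[0,0,0],[0,0,-1],1],
  [[0,0,0],[0,0,-0.1],1],
  [[0,0,0],[0,0,0],1],
], squeeze=50)

```text
t: 4.8
tool_pos: [0.4456, 0.2375, 0.2398]
tool_rot: [0.029, 1.557, -0.02]
contact_force: [0.5, 0.3, 0.7]
opening: 0.0856
```

```bash
python3 o.py
```

```text
t 4.8 pos [445.6 237.5 239.8] x [ 0.014  0.006 -1.   ] z [ 0.999 -0.032  0.014] psi -0.0319 q [ 3.420e-01 -7.400e-02  2.029e+00  1.000e-03  1.172e+00  3.740e-01] F [0.5 0.3 0.7] open 85.6
```

carry_out([
  [[-0.06,0.14,0],[-0.1,-0.15,-0.4],1],
  [[0,0,0],[0,0,0],1],
  [[0,0,0],[0,0,0],1],
])

```text
t: 5.1
tool_pos: [0.445, 0.2351, 0.2357]
tool_rot: [0.026, 1.566, -0.023]
contact_force: [0.6, 0.8, -0.4]
opening: 0.0855
```

```bash
python3 o.py
```

```text
t 5.1 pos [445.  235.1 235.7] x [ 0.005  0.001 -1.   ] z [ 0.999 -0.031  0.005] psi -0.0313 q [ 0.338 -0.07   2.033 -0.     1.174  0.37 ] F [ 0.6  0.8 -0.4] open 85.5
```

carry_out([
  [[0,0.06,-0.05],[-0.1,0,-0.4],1],
  [[0,0,0],[0,0,0],0.5],
  [[0,0,0],[0,0,0],0.3],
  [[0,0,0],[0,0,0],0],
  [[0,0,0],[0,0,0],0],
  [[0,0,0],[0,0,0],0],
  [[0,0,0],[0,0,0],0],
  [[0,0,0],[0,0,0],0],
], squeeze=50)

```text
t: 5.9
tool_pos: [0.4431, 0.2352, 0.2281]
tool_rot: [0.03, 1.571, -0.028]
contact_force: [0.6, -0.4, 0.0]
opening: 0.0456
```

```bash
python3 o.py
```

```text
t 5.9 pos [443.1 235.2 228.1] x [-0.001  0.002 -1.   ] z [ 0.999 -0.037 -0.001] psi -0.0369 q [ 3.390e-01 -6.100e-02  2.039e+00  2.000e-03  1.163e+00  3.750e-01] F [ 0.6 -0.4  0. ] open 45.6
```

carry_out([
  [[0,0,0],[0,0,0.5],0],
  [[0,0,0],[0,0,1],0],
  [[0,0,0],[0,0,1],0],
  [[0,0,0],[0,0,1],0],
  [[0,0,0],[0,0,1],0],
  [[0,0,0],[0,0,1],0],
  [[0,0,0],[0,0,1],0],
  [[0,0,0],[0,0,0.5],0],
])

```text
t: 6.7
tool_pos: [0.4375, 0.2332, 0.3657]
tool_rot: [0.025, 1.591, -0.033]
contact_force: [0.7, 0.3, -3.9]
opening: 0.0455
```

carry_out([
  [[0,0,-0.09],[0.93,-1,0],0],
  [[0,0,-0.09],[0.93,-1,0],0],
  [[0,0,-0.09],[0.93,-1,0],0],
  [[0,0,-0.09],[0.93,-1,0],0],
  [[0,0,-0.09],[0.93,-1,0],0],
  [[0,0,-0.09],[0.93,-1,0],0],
  [[0,0,-0.09],[0.93,-1,0],0],
  [[0,0,-0.09],[0.93,-1,0],0],
])

```text
t: 7.5
tool_pos: [0.5867, 0.0689, 0.3612]
tool_rot: [0.08, 1.6, -0.086]
contact_force: [-0.1, 0.2, -4.1]
opening: 0.0456
```

```bash
python3 o.py
```

```text
t 7.5 pos [586.7  68.9 361.2] x [-0.031 -0.002 -1.   ] z [ 0.994 -0.105 -0.03 ] psi -0.1057 q [-0.009  0.01   1.73  -0.002  1.432  0.097] F [-0.1  0.2 -4.1] open 45.6
```

carry_out([
  [[0,-0.1,-0.1],[0.93,-0.9,0],0],
  [[0,-0.1,-0.1],[0.93,-0.8,0],0],
  [[0,-0.1,-0.05],[0.6,-0.5,0],0],
  [[0,0,0],[0,0,0],0],
  [[0,0,0],[0,0,0],0],
])

```text
t: 8.0
tool_pos: [0.6377, 0.0203, 0.3552]
tool_rot: [0.105, 1.579, -0.108]
contact_force: [-0.3, 0.5, -4.4]
opening: 0.0455
```

```bash
python3 o.py
```

```text
t 8.0 pos [637.7  20.3 355.2] x [-0.01  -0.001 -1.   ] z [ 0.991 -0.135 -0.01 ] psi -0.1356 q [-0.084  0.119  1.626 -0.002  1.407  0.051] F [-0.3  0.5 -4.4] open 45.5
```

carry_out([
  [[0,-0.1,0],[0.5,-0.2,-0.5],0],
  [[0,0,0],[0,0,-0.6],0],
  [[0,0,0],[0,0,0],0],
  [[0,0,0],[0,0,0],0],
])

```text
t: 8.4
tool_pos: [0.6467, 0.0184, 0.3299]
tool_rot: [0.104, 1.572, -0.104]
contact_force: [-0.3, -0.9, -4.4]
opening: 0.0457
```

```bash
python3 o.py; python3 -c "
from h import *
for n in ('side','top'):
    im,d=get_image(n); cv2.imwrite(f'pics/{n}3.png',im); np.save(f'{n}3.npy',d)
    if n=='side': cv2.imwrite('pics/side3z.png',cv2.resize(im[150:300,160:340],None,fx=4,fy=4,interpolation=2))
"
```

```text
t 8.4 pos [646.7  18.4 329.9] x [-0.003  0.    -1.   ] z [ 0.991 -0.132 -0.003] psi -0.1327 q [-0.086  0.159  1.626  0.     1.36   0.046] F [-0.3 -0.9 -4.4] open 45.7
```

View pics/side3z.png

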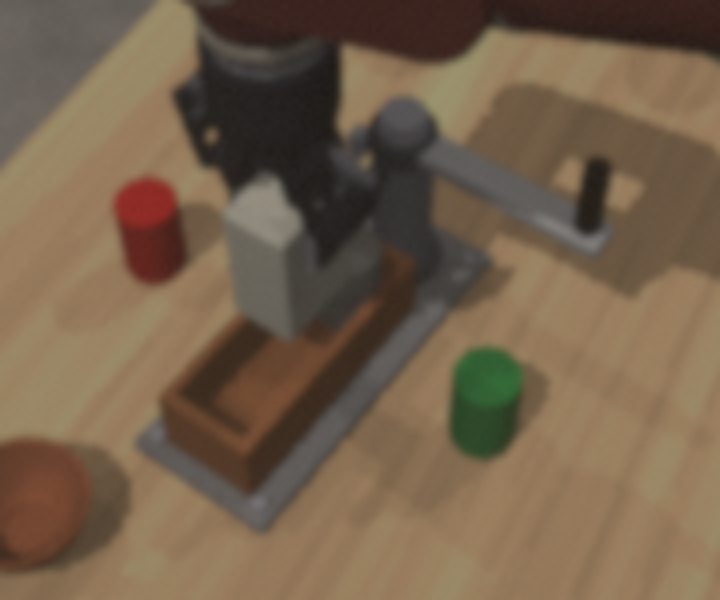

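The zoomed side view shows the block, at (285,260) in the zoom, held square above the crate. Next is its offset in the crate frame, using the same camera's crate fit.

```bash
cat > b.py <<'E'
from h import *
import sys
k=sys.argv[1]; zlo,zhi=float(sys.argv[2]),float(sys.argv[3])
W=cloud('side',np.load(f'side{k}.npy')); t=-.132
P=W.reshape(-1,3)*1000; P=P[np.isfinite(P[:,0])]
d=P[:,:2]-[646.6,19.16]; c,s=np.cos(t),np.sin(t)
x=c*d[:,0]+s*d[:,1]; y=-s*d[:,0]+c*d[:,1]; z=P[:,2]
m=(z>zlo)&(z<zhi)&(abs(x)<40)&(abs(y)<90)
print(m.sum(),'x pct',np.percentile(x[m],[1,5,50,95,99]).round(1),'y pct',np.percentile(y[m],[1,5,50,95,99]).round(1))
f=m&(y>np.percentile(y[m],95)-5); print('face +y: med y',np.median(y[f]).round(1),'x range',np.percentile(x[f],[1,3,97,99]).round(1))
g=m&(x<np.percentile(x[m],5)+4); print('face -x: med x',np.median(x[g]).round(1),'y range',np.percentile(y[g],[1,3,97,99]).round(1))
E
python3 b.py 3 115 160
```

```text
274 x pct [-25.1 -24.7 -22.4  15.   20.5] y pct [-27.5 -22.7  28.1  30.1  30.6]
face +y: med y 29.2 x range [-24.3 -23.9  18.9  21.1]
face -x: med x -24.0 y range [-27.7 -26.8  29.1  29.7]
```

carry_out([
  [[0,-0.03,0],[0.06,-0.08,-0.7],0],
  [[0,0,0],[0,0,-0.7],0],
  [[0,0,0],[0,0,-0.7],0],
  [[0,0,0],[0,0,-0.3],0],
  [[0,0,0],[0,0,0],0],
])

```text
t: 9.0
tool_pos: [0.6472, 0.0169, 0.2777]
tool_rot: [0.104, 1.569, -0.104]
contact_force: [0.3, 0.9, -4.7]
opening: 0.0456
```

```bash
python3 o.py
```

```text
t 9.0 pos [647.2  16.9 277.7] x [-0.001  0.    -1.   ] z [ 0.991 -0.132 -0.001] psi -0.1325 q [-0.089  0.21   1.661  0.     1.272  0.044] F [ 0.3  0.9 -4.7] open 45.6
```

carry_out([
  [[0,0,0],[0,0,-0.6],0],
  [[0,0,0],[0,0,-0.5],0],
  [[0,0,0],[0,0,-0.3],0],
  [[0,0,0],[0,0,0],0],
])

```text
t: 9.4
tool_pos: [0.6473, 0.0169, 0.2471]
tool_rot: [0.104, 1.569, -0.104]
contact_force: [-0.8, 0.5, -4.5]
opening: 0.0453
```

```bash
python3 o.py
```

```text
t 9.4 pos [647.3  16.9 247.1] x [-0.001  0.    -1.   ] z [ 0.991 -0.132 -0.001] psi -0.1325 q [-0.089  0.244  1.676  0.     1.222  0.044] F [-0.8  0.5 -4.5] open 45.3
```

carry_out([
  [[0,0,0],[0,0,-0.1],0],
  [[0,0,0],[0,0,-0.05],0],
  [[0,0,0],[0,0,0],0],
])

```text
t: 9.7
tool_pos: [0.6483, 0.0167, 0.2465]
tool_rot: [0.104, 1.566, -0.104]
contact_force: [0.4, 0.2, -5.5]
opening: 0.0455
```

```bash
python3 o.py
```

```text
t 9.7 pos [648.3  16.7 246.5] x [ 0.002 -0.    -1.   ] z [ 0.991 -0.132  0.002] psi -0.1324 q [-0.089  0.246  1.675  0.     1.218  0.043] F [ 0.4  0.2 -5.5] open 45.5
```

carry_out([
  [[0,0.02,0],[-0.03,0,-0.12],0],
  [[0,0,0],[0,0,0],0],
  [[0,0,0],[0,0,0],0],
])

```text
t: 10.0
tool_pos: [0.6485, 0.0166, 0.2463]
tool_rot: [0.104, 1.564, -0.104]
contact_force: [0.3, -0.1, -4.2]
opening: 0.0455
```

```bash
python3 o.py
```

```text
t 10.0 pos [648.5  16.6 246.3] x [ 0.004 -0.    -1.   ] z [ 0.991 -0.132  0.004] psi -0.1324 q [-0.089  0.246  1.675 -0.     1.216  0.043] F [ 0.3 -0.1 -4.2] open 45.5
```

carry_out([
  [[0,0.03,0],[-0.06,0,-0.15],0],
  [[0,0.03,0],[-0.03,0,-0.15],0],
])

```text
t: 10.2
tool_pos: [0.6487, 0.0165, 0.2461]
tool_rot: [0.104, 1.564, -0.104]
contact_force: [-4.8, 0.2, 10.9]
opening: 0.0457
```

```bash
python3 o.py
```

```text
t 10.2 pos [648.7  16.5 246.1] x [ 0.004 -0.001 -1.   ] z [ 0.991 -0.132  0.004] psi -0.1326 q [-0.089  0.247  1.674 -0.     1.216  0.044] F [-4.8  0.2 10.9] open 45.7
```

On the floor (force rose about 15 N at exactly the expected height). I'll release.

carry_out([
  [[0,0,0],[0,0,0],0.75],
  [[0,0,0],[0,0,0],0.75],
  [[0,0,0],[0,0,0],0.75],
  [[0,0,0],[0,0,0.3],0.8],
  [[0,0,0],[0,0,0.8],0.8],
  [[0,0,0],[0,0,1],1],
  [[0,0,0],[0,0,1],1],
  [[0,0,0],[0,0,1],1],
])

```text
t: 11.0
tool_pos: [0.6484, 0.0166, 0.3323]
tool_rot: [0.104, 1.565, -0.104]
contact_force: [0.3, -1.1, 0.2]
opening: 0.0852
```

```bash
python3 o.py
```

```text
t 11.0 pos [648.4  16.6 332.3] x [ 0.003 -0.    -1.   ] z [ 0.991 -0.132  0.003] psi -0.1325 q [-0.089  0.159  1.622 -0.     1.358  0.044] F [ 0.3 -1.1  0.2] open 85.2
```

carry_out([
  [[0,0,0],[0,0,1],1],
  [[0,0,0],[-0.28,1,0.5],1],
  [[0,0,0],[-0.28,1,0],1],
  [[0,0,0],[-0.28,1,0],1],
  [[0,0,0],[-0.28,1,0],1],
  [[0,0,0],[-0.28,1,0],1],
  [[0,0,0],[-0.28,1,0],1],
  [[0,0,0],[-0.28,1,0],1],
])

```text
t: 11.8
tool_pos: [0.6092, 0.1587, 0.3829]
tool_rot: [0.108, 1.542, -0.107]
contact_force: [0.1, -0.2, -0.0]
opening: 0.0857
```

carry_out([
  [[0,0,0],[-0.28,1,0],1],
  [[0,0,0],[-0.28,1,0],1],
  [[0,0,0],[-0.28,1,0],1],
  [[0,0,0],[-0.28,1,0],1],
  [[0,0,0],[0,0,0],1],
  [[0,0,0],[0,0,0],1],
])

```text
t: 12.4
tool_pos: [0.5845, 0.2441, 0.3922]
tool_rot: [0.108, 1.534, -0.102]
contact_force: [0.8, 0.2, -0.7]
opening: 0.0851
```

```bash
python3 o.py;  python3 -c "
from h import *
for n in ('side','top'):
    im,d=get_image(n); cv2.imwrite(f'pics/{n}4.png',im); np.save(f'{n}4.npy',d)
    if n=='side': cv2.imwrite('pics/side4z.png',cv2.resize(im[150:350,140:340],None,fx=3,fy=3,interpolation=2))
"; python3 b.py 4 100 125
```

```text
t 12.4 pos [584.5 244.1 392.2] x [ 0.035  0.001 -0.999] z [ 0.99  -0.134  0.034] psi -0.1343 q [ 0.28   0.072  1.614 -0.008  1.422  0.415] F [ 0.8  0.2 -0.7] open 85.1Traceback (most recent call last):
  File "b.py", line 9, in <module>
    print(m.sum(),'x pct',np.percentile(x[m],[1,5,50,95,99]).round(1),'y pct',np.percentile(y[m],[1,5,50,95,99]).round(1))
                          ~~~~~~~~~~~~~^^^^^^^^^^^^^^^^^^^^^
    return _quantile_unchecked(
        a, q, axis, out, overwrite_input, method, keepdims, weights)
    return _ureduce(a,
                    func=_quantile_ureduce_func,
    ...<5 lines>...
                    overwrite_input=overwrite_input,
                    method=method)
    r = func(a, **kwargs)
    result = _quantile(arr,
                       quantiles=q,
    ...<2 lines>...
                       out=out,
                       weights=wgt)
    slices_having_nans = np.isnan(arr[-1, ...])
                                  ~~~^^^^^^^^^
IndexError: index -1 is out of bounds for axis 0 with size 0
```

View pics/side4z.png

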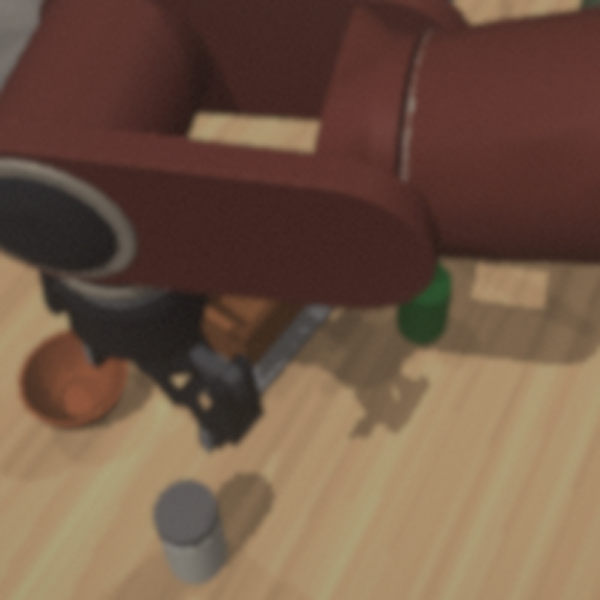

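The arm hides the block here. The jar stands clear at zoom (190,525), with the gripper just behind it. Continuing to the jar.

carry_out([
  [[0,0.25,0],[-0.15,0.7,0],1],
  [[0,0.15,0],[-0.1,0.3,0],1],
  [[0,0,0],[0,0,-0.8],1],
  [[0,0,0],[0,0,-0.8],1],
  [[0,0,0],[0,0,0],1],
])

```text
t: 13.0
tool_pos: [0.5798, 0.2633, 0.3569]
tool_rot: [0.109, 1.578, -0.108]
contact_force: [-0.4, -0.7, -0.8]
opening: 0.0855
```

```bash
python3 o.py
```

```text
t 13.0 pos [579.8 263.3 356.9] x [-0.01   0.001 -1.   ] z [ 0.99  -0.137 -0.01 ] psi -0.1379 q [0.309 0.115 1.628 0.004 1.408 0.446] F [-0.4 -0.7 -0.8] open 85.5
```

carry_out([
  [[0,-0.1,0.04],[0.08,-0.22,-0.6],1],
  [[0,0,0],[0,0,-0.8],1],
  [[0,0,0],[0,0,-0.8],1],
  [[0,0,0],[0,0,-0.8],1],
  [[0,0,0],[0,0,-0.6],1],
  [[0,0,0],[0,0,0],1],
  [[0,0,0],[0,0,0],1],
])

```text
t: 13.7
tool_pos: [0.5803, 0.2581, 0.2754]
tool_rot: [0.105, 1.574, -0.107]
contact_force: [0.0, 0.2, 0.2]
opening: 0.0854
```

```bash
python3 o.py
```

```text
t 13.7 pos [580.3 258.1 275.4] x [-0.006 -0.001 -1.   ] z [ 0.991 -0.134 -0.006] psi -0.1348 q [3.010e-01 1.860e-01 1.692e+00 1.000e-03 1.270e+00 4.360e-01] F [0.  0.2 0.2] open 85.4
```

carry_out([
  [[0,-0.06,0],[0.04,0.04,-0.8],1],
  [[0,0,0],[0,0,-0.8],1],
  [[0,0,0],[0,0,-0.6],1],
  [[0,0,0],[0,0,0],1],
  [[0,0,0],[0,0,0],1],
])

```text
t: 14.2
tool_pos: [0.5823, 0.2595, 0.2325]
tool_rot: [0.106, 1.563, -0.105]
contact_force: [-0.2, -0.2, -0.4]
opening: 0.0855
```

```bash
python3 o.py
```

```text
t 14.2 pos [582.3 259.5 232.5] x [ 0.005  0.001 -1.   ] z [ 0.991 -0.134  0.005] psi -0.1346 q [ 3.030e-01  2.390e-01  1.709e+00 -1.000e-03  1.188e+00  4.380e-01] F [-0.2 -0.2 -0.4] open 85.5
```

carry_out([
  [[0,0.05,0],[-0.05,0,-0.1],1],
  [[0,0,0],[0,0,0],0.5],
  [[0,0,0],[0,0,0],0.3],
  [[0,0,0],[0,0,0],0],
  [[0,0,0],[0,0,0],0],
  [[0,0,0],[0,0,0],0],
  [[0,0,0],[0,0,0],0],
  [[0,0,0],[0,0,0],0],
], squeeze=50)

```text
t: 15.0
tool_pos: [0.5819, 0.2598, 0.2327]
tool_rot: [0.107, 1.566, -0.104]
contact_force: [0.4, 0.0, -0.4]
opening: 0.0448
```

```bash
python3 o.py
```

```text
t 15.0 pos [581.9 259.8 232.7] x [ 0.003  0.002 -1.   ] z [ 0.991 -0.134  0.002] psi -0.1346 q [3.030e-01 2.390e-01 1.709e+00 1.000e-03 1.191e+00 4.370e-01] F [ 0.4  0.  -0.4] open 44.8
```

carry_out([
  [[0,0,0],[0,0,0.5],0],
  [[0,0,0],[0,0,1],0],
  [[0,0,0],[0,0,1],0],
  [[0,0,0],[0,0,1],0],
  [[0,0,0],[0,0,1],0],
  [[0,0,0],[0,0,1],0],
  [[0,0,0],[0,0,0.8],0],
  [[0,0,0],[0,0,0],0],
])

```text
t: 15.8
tool_pos: [0.5791, 0.2588, 0.3621]
tool_rot: [0.105, 1.574, -0.107]
contact_force: [0.1, 0.3, -2.9]
opening: 0.0448
```

carry_out([
  [[0,0,0],[0.4,-1,0],0],
  [[0,0,0],[0.4,-1,0],0],
  [[0,0,0],[0.4,-1,0],0],
  [[0,0,0],[0.4,-1,0],0],
  [[0,0,0],[0.4,-1,0],0],
  [[0,0,0],[0.4,-1,0],0],
  [[0,0,0],[0.4,-1,0],0],
  [[0,0,0],[0.4,-0.8,0],0],
])

```text
t: 16.6
tool_pos: [0.6417, 0.0991, 0.3531]
tool_rot: [0.1, 1.587, -0.104]
contact_force: [0.1, 0.3, -2.3]
opening: 0.0446
```

```bash
python3 o.py
```

```text
t 16.6 pos [641.7  99.1 353.1] x [-0.019 -0.002 -1.   ] z [ 0.991 -0.129 -0.019] psi -0.1296 q [ 3.900e-02  1.490e-01  1.597e+00 -1.000e-03  1.415e+00  1.690e-01] F [ 0.1  0.3 -2.3] open 44.6
```

carry_out([
  [[0,-0.1,0],[0.5,-0.6,0],0],
  [[0,-0.05,0],[0.2,-0.3,0],0],
  [[0,0,0],[0,0,0],0],
  [[0,0,0],[0,0,0],0],
])

```text
t: 17.0
tool_pos: [0.6572, 0.0784, 0.3505]
tool_rot: [0.103, 1.575, -0.105]
contact_force: [-0.4, 0.5, -3.0]
opening: 0.0451
```

```bash
python3 o.py
```

```text
t 17.0 pos [657.2  78.4 350.5] x [-0.006 -0.001 -1.   ] z [ 0.991 -0.132 -0.006] psi -0.132 q [ 7.000e-03  1.760e-01  1.571e+00 -1.000e-03  1.401e+00  1.390e-01] F [-0.4  0.5 -3. ] open 45.1
```

carry_out([
  [[0,-0.09,0],[-0.1,-0.23,-0.4],0],
  [[0,0,0],[0,0,-0.4],0],
  [[0,0,0],[0,0,0],0],
  [[0,0,0],[0,0,0],0],
])

```text
t: 17.4
tool_pos: [0.654, 0.0756, 0.3326]
tool_rot: [0.101, 1.566, -0.102]
contact_force: [0.7, -0.0, -2.7]
opening: 0.0451
```

```bash
python3 o.py; python3 -c "
from h import *
for n in ('side','top'):
    im,d=get_image(n); cv2.imwrite(f'pics/{n}5.png',im); np.save(f'{n}5.npy',d)
    if n=='side': cv2.imwrite('pics/side5z.png',cv2.resize(im[150:300,160:340],None,fx=4,fy=4,interpolation=2))
"; python3 b.py 5 122 160; python3 b.py 5 94 113
```

```text
t 17.4 pos [654.   75.6 332.6] x [ 0.002 -0.    -1.   ] z [ 0.992 -0.129  0.002] psi -0.1293 q [ 0.002  0.181  1.597 -0.     1.362  0.132] F [ 0.7 -0.  -2.7] open 45.1
159 x pct [-24.1 -23.2 -15.9   5.8  11.8] y pct [48.2 52.7 74.  79.2 79.8]
face +y: med y 77.9 x range [-15.1 -14.8   9.4  11.7]
face -x: med x -22.4 y range [45.7 48.3 69.  69.4]
130 x pct [-23.8 -22.5 -19.8  -2.2   5.5] y pct [-31.9 -25.5  23.4  78.3  79. ]
face +y: med y 77.6 x range [-16.3 -16.1   8.9  11.6]
face -x: med x -20.2 y range [-32.9 -29.7  66.3  68.1]
```

View pics/side5z.png

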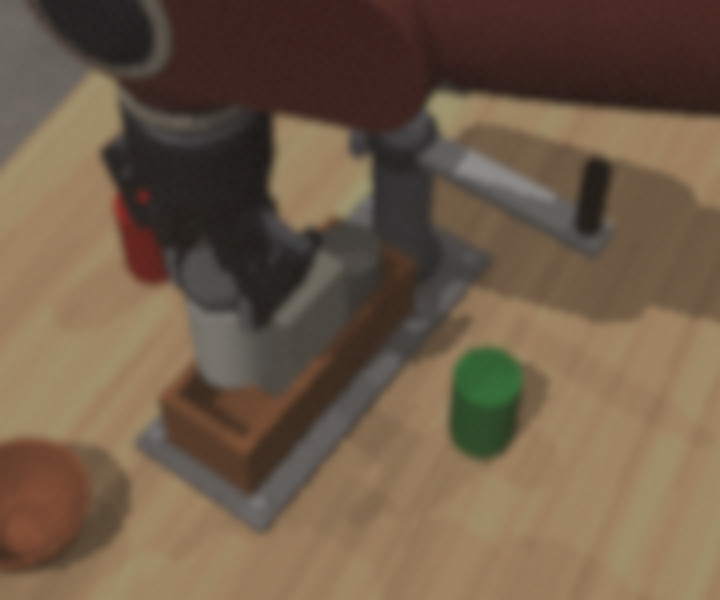

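The zoomed side view shows the jar at (225,310) over the free end. The block stands at (310,310) and the prop behind it at (355,250). Now to measure the block's +y edge.

```bash
python3 b.py 5 72 96; python3 b.py 5 104 150
```

```text
285 x pct [-23.2 -21.5 -15.2  13.3  18.2] y pct [-82.3 -77.6 -52.4  27.3  28.3]
face +y: med y 27.3 x range [-21.2 -21.1  -6.3  -5.1]
face -x: med x -20.3 y range [-72.8 -70.8  26.   27.6]
357 x pct [-24.1 -23.1 -16.3   3.1  10.1] y pct [-31.5 -26.   53.1  78.8  79.6]
face +y: med y 77.5 x range [-16.5 -16.1  10.9  13. ]
face -x: med x -21.0 y range [-28.2 -25.5  68.9  70.2]
```

carry_out([
  [[0,0,0],[0.06,-0.06,-0.7],0],
  [[0,0,0],[0,0,-0.7],0],
  [[0,0,0],[0,0,-0.7],0],
  [[0,0,0],[0,0,-0.7],0],
  [[0,0,0],[0,0,-0.2],0],
  [[0,0,0],[0,0,0],0],
])

```text
t: 18.1
tool_pos: [0.6546, 0.0744, 0.266]
tool_rot: [0.101, 1.568, -0.102]
contact_force: [-1.2, 0.6, -2.8]
opening: 0.0453
```

```bash
python3 o.py
```

```text
t 18.1 pos [654.6  74.4 266. ] x [-0. -0. -1.] z [ 0.992 -0.129  0.   ] psi -0.1292 q [ 0.     0.247  1.638 -0.     1.257  0.13 ] F [-1.2  0.6 -2.8] open 45.3
```

carry_out([
  [[0,0,0],[0,0,-0.4],0],
  [[0,0,0],[0,0,-0.35],0],
  [[0,0,0],[0,0,-0.2],0],
])

```text
t: 18.4
tool_pos: [0.6558, 0.0744, 0.2505]
tool_rot: [0.101, 1.567, -0.102]
contact_force: [-13.4, -0.6, 26.8]
opening: 0.0446
```

```bash
python3 o.py
```

```text
t 18.4 pos [655.8  74.4 250.5] x [ 0.002 -0.    -1.   ] z [ 0.992 -0.129  0.002] psi -0.1291 q [ 0.     0.266  1.643 -0.     1.231  0.13 ] F [-13.4  -0.6  26.8] open 44.6
```

carry_out([
  [[0,0,0],[0,0,0.02],0],
  [[0,0,0],[0,0,0],0.75],
  [[0,0,0],[0,0,0],0.75],
  [[0,0,0],[0,0,0],0.75],
  [[0,0,0],[0,0,0.3],0.8],
  [[0,0,0],[0,0,0.8],0.8],
  [[0,0,0],[0,0,1],1],
  [[0,0,0],[0,0,1],1],
])

```text
t: 19.2
tool_pos: [0.6563, 0.0744, 0.3169]
tool_rot: [0.101, 1.566, -0.101]
contact_force: [-0.1, -0.4, 0.2]
opening: 0.0853
```

carry_out([
  [[0,0,0],[0,0,1],1],
  [[0,0,0],[-0.2,0,1],1],
  [[0,0,0],[-1,0,1],1],
  [[0,0,0],[-1,0,1],1],
  [[0,0,0],[-1,0,0],1],
  [[0,0,0],[-1,0,0],1],
  [[0,0,0],[-1,0,0],1],
  [[0,0,0],[-1,0,0],1],
])

```text
t: 20.0
tool_pos: [0.5299, 0.0741, 0.4191]
tool_rot: [0.102, 1.542, -0.1]
contact_force: [-0.5, -0.0, 0.2]
opening: 0.0854
```

```bash
python3 o.py; python3 -c "
from h import *
for n in ('side','top'):
    im,d=get_image(n); cv2.imwrite(f'pics/{n}6.png',im); np.save(f'{n}6.npy',d)
    if n=='side': cv2.imwrite('pics/side6z.png',cv2.resize(im[150:300,160:340],None,fx=4,fy=4,interpolation=2))
    else:  cv2.imwrite('pics/top6z.png',cv2.resize(im[130:260,180:310],None,fx=4,fy=4,interpolation=2))
"; python3 b.py 6 72 130
```

```text
t 20.0 pos [529.9  74.1 419.1] x [ 0.027 -0.    -1.   ] z [ 0.991 -0.129  0.026] psi -0.1296 q [-0.    -0.179  1.81  -0.     1.484  0.129] F [-0.5 -0.   0.2] open 85.4
1106 x pct [-22.4 -20.7  -7.   18.9  22.9] y pct [-78.2 -64.6  16.7  75.5  78.1]
face +y: med y 75.5 x range [-15.8 -15.2  12.3  14.2]
face -x: med x -19.8 y range [-72.  -64.8  66.1  67.6]
```

View pics/side6z.png

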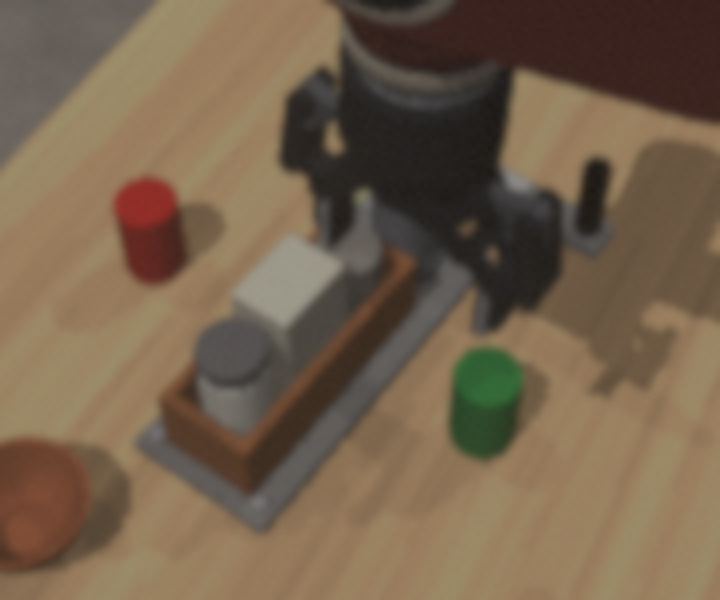

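View pics/top6z.png

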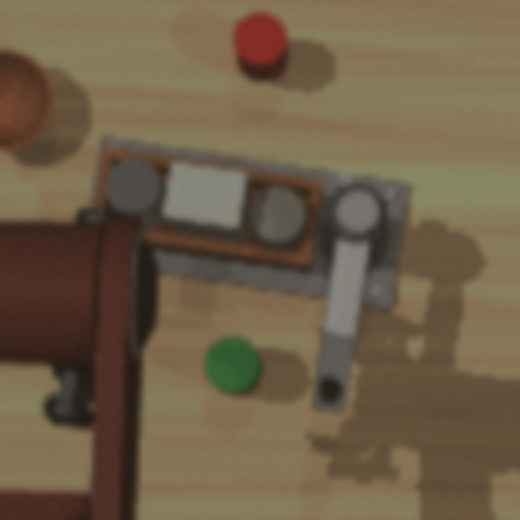

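Both views show jar, block and prop in one row inside the crate (side zoom (233,375), (290,300), (360,250)). The keeper is at rest, with its post at (595,195) in the side zoom. Now to the post, turning the jaws to the crate's y.

carry_out([
  [[0,0.1,1],[-0.1,-0.5,0.2],1],
  [[0,0.1,1],[-0.1,-0.5,0],1],
  [[0,0,1],[-0.1,-0.5,0],1],
  [[0,0,1],[-0.1,-0.5,0],1],
  [[0,0,1],[-0.1,-0.5,0],1],
  [[0,0,1],[-0.1,-0.5,0],1],
  [[0,0,1],[-0.1,-0.5,0],1],
  [[0,0,1],[-0.1,-0.5,0],1],
])

```text
t: 20.9
tool_pos: [0.5169, -0.0083, 0.4314]
tool_rot: [-0.547, 1.482, 0.554]
contact_force: [1.0, -0.6, 0.7]
opening: 0.0857
```

carry_out([
  [[0,0,1],[-0.1,-0.5,0],1],
  [[0,0,1],[-0.1,-0.5,0],1],
  [[0,0,1],[-0.1,-0.5,0],1],
  [[0,0,1],[-0.1,-0.5,0],1],
  [[0,0,1],[-0.1,-0.5,0],1],
  [[0,0,1],[-0.1,-0.5,0],1],
  [[0,0,0],[0,0,0],1],
  [[0,0,0],[0,0,0],1],
])

```text
t: 21.7
tool_pos: [0.509, -0.0733, 0.4383]
tool_rot: [-1.022, 1.291, 1.026]
contact_force: [-0.9, 0.1, -0.1]
opening: 0.0854
```

```bash
python3 o.py
```

```text
t 21.7 pos [509.  -73.3 438.3] x [ 0.017  0.016 -1.   ] z [0.242 0.97  0.02 ] psi 1.3265 q [-0.292 -0.238  1.829  0.02   1.539 -1.619] F [-0.9  0.1 -0.1] open 85.4
```

carry_out([
  [[-0.16,0.17,0.6],[-0.45,-0.4,0],1],
  [[0,0,0.5],[-0.4,-0.35,0],1],
  [[0,0,0],[0,0,0],1],
  [[0,0,0],[0,0,0],1],
])

```text
t: 22.1
tool_pos: [0.493, -0.0873, 0.4396]
tool_rot: [-1.108, 1.27, 1.108]
contact_force: [-0.4, 0.2, -0.6]
opening: 0.0857
```

```bash
python3 o.py
```

```text
t 22.1 pos [493.  -87.3 439.6] x [ 0.001  0.001 -1.   ] z [0.136 0.991 0.001] psi 1.4345 q [-3.240e-01 -2.700e-01  1.853e+00  1.000e-03  1.558e+00 -1.759e+00] F [-0.4  0.2 -0.6] open 85.7
```

carry_out([
  [[0,0,0],[-0.05,0,-0.8],1],
  [[0,0,0],[0,0,-0.8],1],
  [[0,0,0],[0,0,-0.8],1],
  [[0,0,0],[0,0,-0.8],1],
  [[0,0,0],[0,0,0],1],
  [[0,0,0],[0,0,0],1],
])

```text
t: 22.7
tool_pos: [0.4917, -0.0852, 0.3668]
tool_rot: [-1.103, 1.272, 1.111]
contact_force: [-0.3, -0.7, -0.7]
opening: 0.0851
```

```bash
python3 o.py; python3 -c "
from h import *
for n in ('side','top'):
    im,d=get_image(n); cv2.imwrite(f'pics/{n}7.png',im); np.save(f'{n}7.npy',d)
    if n=='side': cv2.imwrite('pics/side7z.png',cv2.resize(im[130:280,200:380],None,fx=4,fy=4,interpolation=2))
"
```

```text
t 22.7 pos [491.7 -85.2 366.8] x [-0.004  0.003 -1.   ] z [0.138 0.99  0.003] psi 1.4324 q [-0.321 -0.228  1.94   0.002  1.434 -1.754] F [-0.3 -0.7 -0.7] open 85.1
```

View pics/side7z.png

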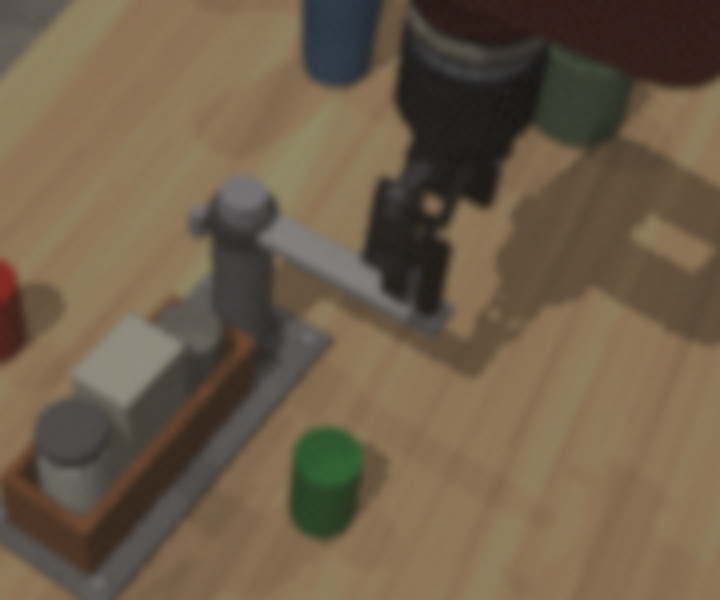

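The side zoom shows the open jaws around the post at (435,270), with the near finger at (390,240) and the bar below the fingertips. Lowering the rest of the way and closing.

carry_out([
  [[-0.03,-0.04,0],[0,-0.08,-0.8],1],
  [[0,0,0],[0,0,-0.7],1],
  [[0,0,0],[0,0,0],1],
  [[0,0,0],[0,0,0],1],
])

```text
t: 23.2
tool_pos: [0.4929, -0.0871, 0.3397]
tool_rot: [-1.111, 1.268, 1.101]
contact_force: [0.0, -0.3, -0.1]
opening: 0.0854
```

```bash
python3 o.py
```

```text
t 23.2 pos [492.9 -87.1 339.7] x [ 0.007 -0.002 -1.   ] z [ 0.138  0.99  -0.001] psi 1.4322 q [-0.324 -0.204  1.966  0.     1.373 -1.756] F [ 0.  -0.3 -0.1] open 85.4
```

carry_out([
  [[0,0.05,0],[0,0,-0.1],0.6],
  [[0,0,0],[0,0,0],0.4],
  [[0,0,0],[0,0,0],0.2],
  [[0,0,0],[0,0,0],0],
  [[0,0,0],[0,0,0],0],
  [[0,0,0],[0,0,0],0],
  [[0,0,0],[0,0,0],0],
  [[0,0,0],[0,0,0],0],
], squeeze=45)

```text
t: 24.0
tool_pos: [0.4934, -0.0877, 0.3402]
tool_rot: [-1.112, 1.271, 1.101]
contact_force: [-0.4, -0.6, 0.4]
opening: 0.0171
```

```bash
python3 o.py
```

```text
t 24.0 pos [493.4 -87.7 340.2] x [ 0.005 -0.005 -1.   ] z [ 0.138  0.99  -0.004] psi 1.4321 q [-0.324 -0.202  1.964 -0.003  1.374 -1.755] F [-0.4 -0.6  0.4] open 17.1
```

```bash
cat > arc.py <<'E'
from h import *
import sys
N=int(sys.argv[1]); step=float(sys.argv[2]); gain=0.85
pv=np.array([631.1,-105.9]); r0=140.
o=get_obs(); M=R.from_rotvec(o['tool_rot']).as_matrix(); p=o['tool_pos'][:2]*1000
g=p+M[:2,0]*155
d=g-pv; phi=np.arctan2(d[1],d[0]); r=np.hypot(*d); psi=np.arctan2(M[1,2],M[0,2])
print('keeper',round(np.pi-0.132-phi,3),'r',r.round(1),'psi-phi err',round(psi-(phi-np.pi/2),3),'tilt',M[:2,0].round(4),'z',o['tool_pos'][2].round(4))
rows=[]
for i in range(N):
    t=np.array([np.sin(phi),-np.cos(phi)])*r0*step + (np.array([np.cos(phi),np.sin(phi)])*(r0-r)*.3 if i==0 else 0) + np.array([np.cos(phi),np.sin(phi)])*(-r0*step**2*.5)
    tz=-step
    if i==0: tz-=psi-(phi-np.pi/2)
    rows.append([[0,0,round(tz*10,2)],[round(t[0]/20,2),round(t[1]/20,2),0],0])
    phi-=step*gain
print(rows)
E
python3 arc.py 4 0.07
```

```text
keeper -0.005 r 138.0 psi-phi err -0.011 tilt [ 0.0049 -0.0046] z 0.3402
[[[0, 0, np.float64(-0.59)], [np.float64(0.05), np.float64(0.49), 0], 0], [[0, 0, -0.7], [np.float64(0.11), np.float64(0.48), 0], 0], [[0, 0, -0.7], [np.float64(0.14), np.float64(0.47), 0], 0], [[0, 0, -0.7], [np.float64(0.16), np.float64(0.46), 0], 0]]
```

carry_out([
  [[0,0,-0.6],[0.06,0.5,0],0],
  [[0,0,-0.7],[0.1,0.5,0],0],
  [[0,0,-0.7],[0.14,0.47,0],0],
  [[0,0,-0.7],[0.16,0.46,0],0],
])

```text
t: 24.4
tool_pos: [0.5034, -0.0498, 0.3402]
tool_rot: [-0.903, 1.378, 0.883]
contact_force: [3.1, -3.2, -2.5]
opening: 0.0166
```

```bash
python3 o.py; python3 arc.py 5 0.08
```

```text
t 24.4 pos [503.4 -49.8 340.2] x [ 0.008 -0.01  -1.   ] z [ 0.409  0.912 -0.006] psi 1.149 q [-0.244 -0.191  1.954 -0.008  1.369 -1.392] F [ 3.1 -3.2 -2.5] open 16.6
keeper 0.276 r 137.7 psi-phi err -0.014 tilt [ 0.0081 -0.0097] z 0.3402
[[[0, 0, np.float64(-0.66)], [np.float64(0.21), np.float64(0.52), 0], 0], [[0, 0, -0.8], [np.float64(0.28), np.float64(0.49), 0], 0], [[0, 0, -0.8], [np.float64(0.31), np.float64(0.47), 0], 0], [[0, 0, -0.8], [np.float64(0.34), np.float64(0.45), 0], 0], [[0, 0, -0.8], [np.float64(0.37), np.float64(0.42), 0], 0]]
```

carry_out([
  [[0.08,0.06,-0.66],[0.22,0.52,0],0],
  [[0,0,-0.8],[0.28,0.49,0],0],
  [[0,0,-0.8],[0.31,0.47,0],0],
  [[0,0,-0.8],[0.34,0.45,0],0],
  [[0,0,-0.8],[0.37,0.42,0],0],
])

```text
t: 24.9
tool_pos: [0.5358, -0.004, 0.3402]
tool_rot: [-0.595, 1.492, 0.57]
contact_force: [1.3, -6.0, -0.6]
opening: 0.0168
```

```bash
python3 o.py; python3 arc.py 5 0.08
```

```text
t 24.9 pos [535.8  -4.  340.2] x [ 0.005 -0.015 -1.   ] z [ 0.735  0.678 -0.006] psi 0.7448 q [-0.144 -0.114  1.886 -0.014  1.363 -0.885] F [ 1.3 -6.  -0.6] open 16.8
keeper 0.679 r 137.3 psi-phi err -0.015 tilt [ 0.0051 -0.0151] z 0.3402
[[[0, 0, np.float64(-0.65)], [np.float64(0.39), np.float64(0.4), 0], 0], [[0, 0, -0.8], [np.float64(0.45), np.float64(0.34), 0], 0], [[0, 0, -0.8], [np.float64(0.47), np.float64(0.31), 0], 0], [[0, 0, -0.8], [np.float64(0.49), np.float64(0.28), 0], 0], [[0, 0, -0.8], [np.float64(0.51), np.float64(0.24), 0], 0]]
```

carry_out([
  [[0.15,0.05,-0.65],[0.39,0.4,0],0],
  [[0,0,-0.8],[0.45,0.34,0],0],
  [[0,0,-0.8],[0.47,0.31,0],0],
  [[0,0,-0.8],[0.49,0.28,0],0],
  [[0,0,-0.8],[0.51,0.24,0],0],
])

```text
t: 25.4
tool_pos: [0.5839, 0.0247, 0.3402]
tool_rot: [-0.28, 1.56, 0.258]
contact_force: [-1.7, -6.1, -0.0]
opening: 0.0167
```

```bash
python3 o.py; python3 arc.py 5 0.08
```

```text
t 25.4 pos [583.9  24.7 340.2] x [-0.004 -0.014 -1.   ] z [ 0.942  0.336 -0.008] psi 0.3424 q [-0.082  0.006  1.77  -0.015  1.368 -0.422] F [-1.7 -6.1 -0. ] open 16.7
keeper 1.083 r 137.0 psi-phi err -0.014 tilt [-0.0036 -0.0145] z 0.3402
[[[0, 0, np.float64(-0.66)], [np.float64(0.52), np.float64(0.22), 0], 0], [[0, 0, -0.8], [np.float64(0.54), np.float64(0.14), 0], 0], [[0, 0, -0.8], [np.float64(0.55), np.float64(0.1), 0], 0], [[0, 0, -0.8], [np.float64(0.56), np.float64(0.06), 0], 0], [[0, 0, -0.8], [np.float64(0.56), np.float64(0.02), 0], 0]]
```

carry_out([
  [[0.14,-0.03,-0.65],[0.52,0.22,0],0],
  [[0,0,-0.8],[0.54,0.14,0],0],
  [[0,0,-0.8],[0.55,0.1,0],0],
  [[0,0,-0.7],[0.5,0.06,0],0],
])

```text
t: 25.8
tool_pos: [0.6269, 0.0324, 0.3402]
tool_rot: [-0.034, 1.581, 0.019]
contact_force: [-3.2, -4.3, 1.4]
opening: 0.0165
```

```bash
python3 o.py; python3 arc.py 3 0.05
```

```text
t 25.8 pos [626.9  32.4 340.2] x [-0.01 -0.01 -1.  ] z [ 0.999  0.034 -0.01 ] psi 0.0337 q [-0.065  0.108  1.664 -0.011  1.379 -0.097] F [-3.2 -4.3  1.4] open 16.5
keeper 1.397 r 136.8 psi-phi err -0.008 tilt [-0.0099 -0.01  ] z 0.3402
[[[0, 0, np.float64(-0.42)], [np.float64(0.35), np.float64(0.05), 0], 0], [[0, 0, -0.5], [np.float64(0.35), np.float64(-0.01), 0], 0], [[0, 0, -0.5], [np.float64(0.35), np.float64(-0.02), 0], 0]]
```

carry_out([
  [[0.1,-0.1,-0.4],[0.35,0.05,0],0],
  [[0,0,-0.5],[0.35,0,0],0],
  [[0,0,-0.5],[0.35,-0.02,0],0],
])

```text
t: 26.1
tool_pos: [0.6476, 0.031, 0.3402]
tool_rot: [0.084, 1.579, -0.094]
contact_force: [-5.7, -1.6, 2.4]
opening: 0.0171
```

```bash
python3 o.py; python3 arc.py 2 0.04
```

```text
t 26.1 pos [647.6  31.  340.2] x [-0.01  -0.006 -1.   ] z [ 0.994 -0.113 -0.009] psi -0.1136 q [-0.066  0.155  1.613 -0.006  1.384  0.049] F [-5.7 -1.6  2.4] open 17.1
keeper 1.548 r 136.8 psi-phi err -0.004 tilt [-0.0101 -0.0056] z 0.3402
[[[0, 0, np.float64(-0.36)], [np.float64(0.28), np.float64(0.01), 0], 0], [[0, 0, -0.4], [np.float64(0.28), np.float64(-0.05), 0], 0]]
```

carry_out([
  [[0,0,-0.15],[0.2,0,0],0],
  [[0,0,0],[0.15,0,0],0],
])

```text
t: 26.3
tool_pos: [0.6535, 0.0307, 0.3401]
tool_rot: [0.096, 1.589, -0.109]
contact_force: [-18.7, 0.5, 8.4]
opening: 0.0171
```

```bash
python3 o.py; python3 arc.py 2 0.04
```

```text
t 26.3 pos [653.5  30.7 340.1] x [-0.021 -0.007 -1.   ] z [ 0.991 -0.13  -0.02 ] psi -0.1304 q [-0.065  0.171  1.595 -0.008  1.396  0.066] F [-18.7   0.5   8.4] open 17.1
keeper 1.579 r 136.9 psi-phi err 0.01 tilt [-0.0207 -0.0066] z 0.3401
[[[0, 0, np.float64(-0.5)], [np.float64(0.28), np.float64(0.0), 0], 0], [[0, 0, -0.4], [np.float64(0.27), np.float64(-0.05), 0], 0]]
```

```bash
python3 -c "
from h import *
for n in ('side','top'):
    im,d=get_image(n); cv2.imwrite(f'pics/{n}8.png',im); np.save(f'{n}8.npy',d)
    if n=='side': cv2.imwrite('pics/side8z.png',cv2.resize(im[130:330,140:380],None,fx=3,fy=3,interpolation=2))
    else:
      cv2.imwrite('pics/top8z.png',cv2.resize(im[130:260,150:310],None,fx=4,fy=4,interpolation=2))
"; python3 o.py; python3 arc.py 1 .01
```

```text
t 26.4 pos [653.3  30.7 340.1] x [-0.021 -0.007 -1.   ] z [ 0.991 -0.13  -0.02 ] psi -0.13 q [-0.065  0.17   1.596 -0.008  1.396  0.066] F [-15.1  -1.    5.6] open 17.1
keeper 1.577 r 136.9 psi-phi err 0.009 tilt [-0.021  -0.0068] z 0.3401
[[[0, 0, np.float64(-0.19)], [np.float64(0.08), np.float64(0.04), 0], 0]]
```

View pics/side8z.png

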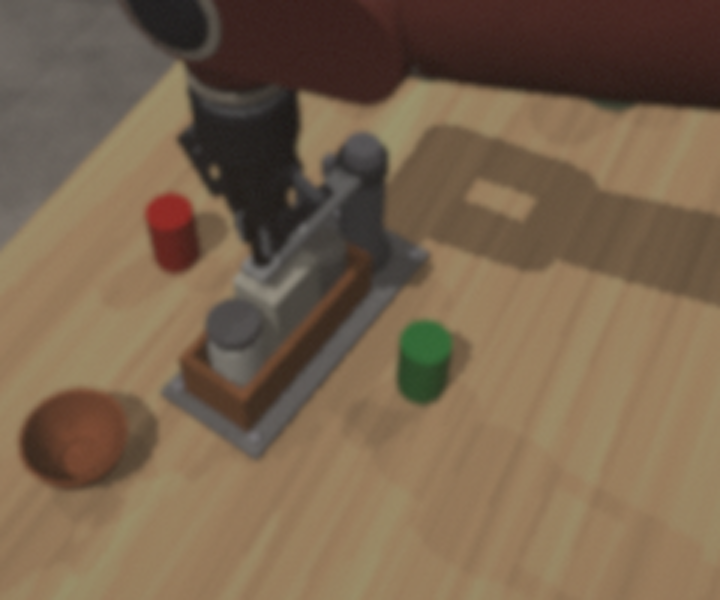

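View pics/top8z.png

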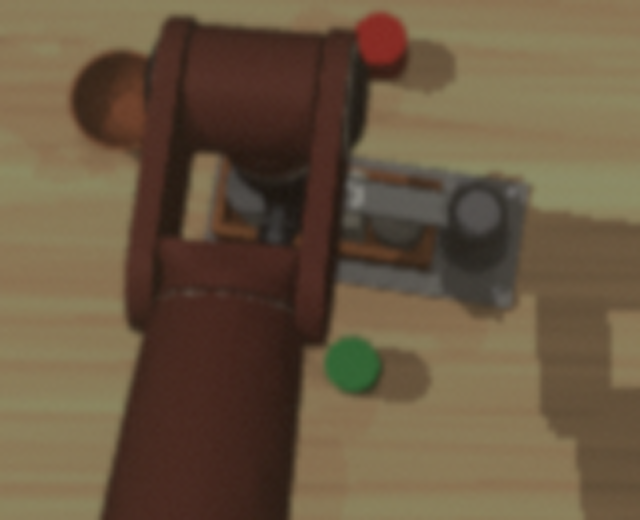

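Both views show the bar lying over the row along the crate, with the fingers closed on the post (side zoom (262,240)). One more small push will confirm it's at the stop.

carry_out([
  [[0,-0.05,0],[0.15,0,0],0],
  [[0,-0.05,0],[0.15,0,0],0],
])

```text
t: 26.6
tool_pos: [0.6555, 0.0308, 0.34]
tool_rot: [0.094, 1.6, -0.11]
contact_force: [-22.0, -1.3, 9.0]
opening: 0.0167
```

```bash
python3 o.py; python3 arc.py 1 .01
python3 - <<'E'
from h import *
im,d=get_image('side'); np.save('side9.npy',d)
W=cloud('side',d); x=W[...,0]*1000;y=W[...,1]*1000;z=W[...,2]*1000
t=-.132;c,s=np.cos(t),np.sin(t);dx=x-646.6;dy=y-19.16
X=c*dx+s*dy;Y=-s*dx+c*dy
m=(z>137)&(z<151)&(abs(X)<35)&(Y>-95)&(Y<-25)
p=np.polyfit(Y[m],X[m],1); print('bar',m.sum(),'slope',p[0].round(3),'X at -90,-30',np.polyval(p,[-90,-30]).round(1))
for yl,yh in((-30,-20),(15,27),(45,70),(-75,-45)):
    q=(abs(X)<24)&(Y>yl)&(Y<yh)&(z>75)&(z<122); print(yl,yh,q.sum(),np.percentile(z[q],[50,90,97]).round(1) if q.sum() else '')
E
python3 o.py
```

```text
t 26.6 pos [655.5  30.8 340. ] x [-0.032 -0.008 -0.999] z [ 0.991 -0.129 -0.031] psi -0.1299 q [-0.065  0.178  1.587 -0.01   1.408  0.067] F [-22.   -1.3   9. ] open 16.7
keeper 1.581 r 136.9 psi-phi err 0.013 tilt [-0.0319 -0.008 ] z 0.34
[[[0, 0, np.float64(-0.23)], [np.float64(0.08), np.float64(0.04), 0], 0]]
bar 141 slope -0.117 X at -90,-30 [ -3.3 -10.3]
-30 -20 45 [115.4 117.7 118. ]
15 27 124 [115.5 118.2 119.2]
45 70 206 [110.4 112.4 113.5]
-75 -45 126 [88.5 90.3 91.3]
t 26.65 pos [655.5  30.8 340. ] x [-0.032 -0.008 -0.999] z [ 0.991 -0.129 -0.031] psi -0.1298 q [-0.065  0.178  1.587 -0.01   1.408  0.067] F [-21.7  -2.    8.9] open 16.8
```

Run:
```python
from h import *
d=np.load('side9.npy');im,_=get_image('side')
W=cloud('side',d); x=W[...,0]*1000;y=W[...,1]*1000;z=W[...,2]*1000
t=-.132;c,s=np.cos(t),np.sin(t);dx=x-646.6;dy=y-19.16
X=c*dx+s*dy;Y=-s*dx+c*dy
for a in range(-105,35,10):
    m=(z>142)&(z<150)&(abs(X)<40)&(Y>a)&(Y<a+10)
    if m.sum(): print(a,m.sum(),X[m].min().round(1),X[m].max().round(1))
dt=np.load('top8.npy'); W=cloud('top',dt); x=W[...,0]*1000;y=W[...,1]*1000;z=W[...,2]*1000
dx=x-648.65;dy=y-16.74;X=c*dx+s*dy;Y=-s*dx+c*dy
for a in range(-105,35,10):
    m=(z>141)&(z<152)&(abs(X)<40)&(Y>a)&(Y<a+10)
    if m.sum(): print('top',a,m.sum(),X[m].min().round(1),X[m].max().round(1))
cv2.imwrite('pics/side9z.png',cv2.resize(im[165:265,200:300],None,fx=6,fy=6,interpolation=2))
```

```text
-105 29 -13.3 12.1
-95 31 -12.5 12.9
-85 19 -12.5 7.1
-75 15 -11.5 -1.4
-65 13 -11.8 -2.4
-55 15 -12.4 -3.3
-45 14 -13.0 -3.1
-35 17 -13.1 -0.4
-25 19 -12.2 -1.0
-15 9 -12.1 -4.7
-5 13 -11.3 -4.7
5 12 -11.3 -4.5
15 31 -11.8 13.7
25 13 -9.9 9.4
top -105 24 -12.5 10.2
top -95 26 -11.5 12.7
top -85 23 -12.4 12.2
top -75 27 -12.7 12.8
top -65 24 -12.1 10.2
top -55 27 -12.5 12.1
top -45 27 -12.3 11.0
top -35 25 -12.6 12.5
top -25 8 -11.2 10.6
```

View pics/side9z.png

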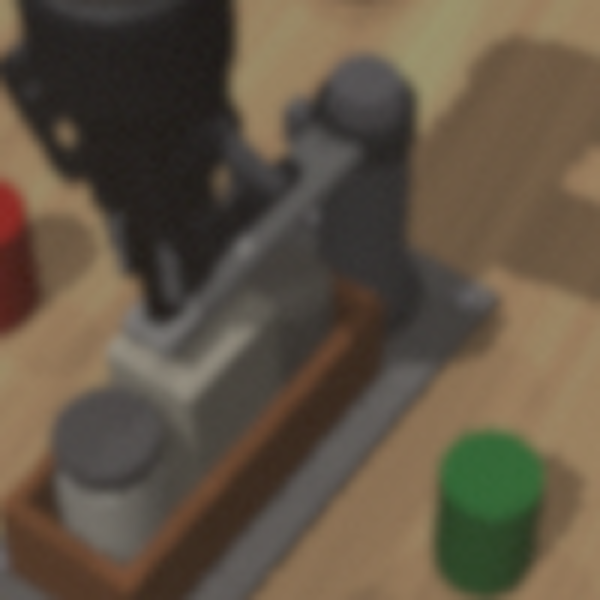

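The bar's edge lies 12 mm off the crate's centre line along its full length, so it points along +y at its stop. The tops measure 115.5 mm (block), 110.4 mm (jar) and 88.5 mm (prop), which is all three flat on the floor. Handing in while still pushing.

```bash
python3 -c "
from h import *
print(finish_job())"; python3 o.py
```

```text
the job is handed in; nothing more can be done
None
the job is handed in; nothing more can be done
```

The block and the jar stand in the crate beside the prop, and I handed the job in at about 26.7 s with the gripper still holding the keeper arm at its stop.

- **Packing:** I lowered both pieces until they touched the floor and only then released them. Top heights in the last side picture were block 115.5, jar 110.4 and prop 88.5 mm. The expected heights are 116, 110 and 88 mm, so all three stand flat in one row along the crate.
- **Keeper arm:** I gripped the post and swung the arm through its quarter turn. The last small push barely moved the post, from 1.577 to 1.581 rad, while the force rose to about 22 N against a spring of about 6 N. In both cameras the bar's edge stays 12 to 13 mm from the crate's centre line along its visible length, so it lies along +y.
- **Bystanders:** The bowl and the red and green look-alikes were in place in the last pictures. The arm hid the mug and tumbler at the end. My path never went near them, but I did not measure them again.
- **Checks that disagreed:**
    - A first line fit to the bar suggested it was 0.117 rad off. That fit included partly hidden points; the edge check above replaced it.
    - The swing radius measured 137 mm instead of 140 mm, which I put down to error in my estimate of the pivot position.
    - The gripper was tilted about 0.03 rad at the end because it was pushing against the stop.

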